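# Move the soap carrier from the loading cradle into the stamping press

## Task

Press the red catch on the grey loading cradle so that the dovetail carrier with its soap bar springs loose, slide the carrier out, and slide it into the green stamping press until the press's own catch clicks up and holds it. Keep the carrier level and push gently, with no more than about 20 N, neither ramming it against the end nor dragging on a closed catch; then let go and leave everything else on the bench as it was.

Things in the scene. Friction and masses are not known exactly. Their poses are not given: they have to be found in the camera images.
- carrier_grip (a point): Centre of the carrier's blue upright grip: 36 mm long (x), 18 mm thick (y), 50 mm tall, its top 62 mm above the carrier's underside. This point is on the centre line, 46 mm above the underside, 34 mm behind the plate's centre, 21 mm ahead of its trailing edge. x points along the slide to the leading (soap) end, y across, z up. The loose carrier weighs 0.25 to 0.5 kg.
- carrier_nose (a point): Middle of the lower leading edge of the carrier, 89 mm ahead of and 46 mm below carrier_grip; same axes. The carrier is an aluminium dovetail plate 110 mm long and 12 mm thick, 80 mm wide at the underside, 68 mm on top, with a cream soap bar (44 x 64 mm, top 36 mm above the underside) fixed on its front half. A front bar 16 mm long closes a window in the plate that the catch enters.
- cradle_seat (a point): Grey loading cradle, fixed: centre of the carrier's underside when fully home. x is the way a carrier slides in, y across, z up. The slide floor is at this height, 30 mm above the bench. At the start the carrier is home and latched here. When the catch is pressed, two brass pins push it out by 14 mm with 5.5 falling to 3.5 N and it stays there, free to be slid on out.
- cradle_mouth (a point): Where the cradle's overhanging dovetail rails begin, on the slide floor, 45 mm before cradle_seat; same axes. Rails run 95 mm on from here, tops 17 mm above the floor, 1.5 mm play each side. Flared guides, 6 mm wider each side, cover the 20 mm before this point; a flat open apron the 60 mm before it. The carrier lifts off once its nose is behind the rails (x below 0, here).
- cradle_pad (a point): Centre of the top of the red thumb pad of the cradle's catch when up: 36 x 34 mm, 44 mm above the bench, 88 mm past cradle_seat along its x. Press straight down: 2.5 N to start, 5 N at the bottom (9 mm), carrier freed at about 7 mm. This point does not move with the pad.
- cradle_catch (a joint): How far the cradle's catch is pressed: 0 = up (at the start), 0.009 m = fully down. Springs back.
- press_seat (a point): Green stamping press, fixed, with a slideway like the cradle's and a brass stamp folded flat behind: nominal centre of the carrier's underside when home, on the slide floor, 30 mm above the bench. Axes as in cradle_seat. The block with end stop, pins and catch is hand-set along the slide, so true home lies anywhere from 12 mm short of to 12 mm past this point; not measured.
- press_mouth (a point): Where the press's dovetail rails begin, on the slide floor, 45 mm before press_seat; same rails, play, guides and apron as at cradle_mouth. The carrier may be set down on the apron with its nose behind this point and slid in. x is the way in.
- press_catch (a joint): How far the press's catch is pushed down: 0 = up, 0.009 m = down. Some 31 mm before true home the carrier's front bar begins to ride over it and pushes it about 6 mm down; sprung pins push back over the last 14 mm; at home it springs up to 0 behind the bar. A solid stop follows 2 mm on. Pushing takes up to about 12 N before the click and rises at the stop; 18 N is ample.
- soap_a: Bystander: loose wrapped soap bar 85 x 55 x 30 mm between the two slideways; origin at the centre of its underside.
- soap_b: Bystander: loose soap bar 85 x 55 x 30 mm, lower one of a stack of two on the left; origin at the centre of its underside.
- soap_c: Bystander: the upper soap bar of that stack; origin at the centre of its underside.
- amber_bottle: Bystander: amber bottle, 66 mm across, 170 mm high, on the right; origin at the centre of its foot.
- green_bottle: Bystander: green bottle, 72 mm across, 200 mm high, on the left; origin at the centre of its foot.
- beaker: Bystander: clear beaker, 76 mm across, 95 mm high, on the right; origin at the centre of its foot.
- spatula: Bystander: spatula 180 mm long lying between the two slideways; origin at the middle of its underside.

How it is judged:
On the way, in this order (a step that is already met when the one before it is completed fails the run):
1. the cradle's catch has been pressed and the carrier has sprung back from home (value of joint cradle_catch above 0.004 m and x of carrier_grip in the frame of cradle_seat below -0.04 m), for 0.05 s.
2. the carrier has been slid out of the cradle's rails and lifted away (distance between carrier_grip and cradle_seat above 0.15 m), for 0.1 s.
3. the carrier's front has entered the press's slide (x of carrier_grip in the frame of press_seat above -0.125 m and z of carrier_grip in the frame of press_seat below 0.051 m and angle between the x axis of carrier_grip and the x axis of press_seat, either way round below 0.1 rad and y of carrier_grip in the frame of press_seat between -0.012 and 0.012 m), for 0.05 s.
At the end, for the whole second after the job is handed in: the carrier sits in the press's dovetail, within 15 mm of the nominal home along the slide and 4 mm across and in height, aligned within 0.06 rad, with the press's catch sprung up again (pressed less than 2 mm) so that it is latched, the cradle's catch up too, and the hand off the press (x of carrier_grip in the frame of press_seat between -0.049 and -0.0185 m and y of carrier_grip in the frame of press_seat between -0.004 and 0.004 m and z of carrier_grip in the frame of press_seat between 0.042 and 0.051 m and angle between the x axis of carrier_grip and the x axis of press_seat, either way round below 0.06 rad and value of joint each of press_catch, cradle_catch below 0.002 m and contact force between the fingers and press below 0.1 N); the robot touches nothing.
It fails at once if the carrier is rammed or dragged against the press (more than 45 N between carrier and press) (contact force between carrier and press above 45 N).
It fails at once if the carrier is dragged against the cradle or its closed catch (more than 45 N) (contact force between carrier and cradle above 45 N).
It fails at once if the hand presses on the cradle or the press with more than 30 N (contact force between the fingers and cradle above 30 N or contact force between the fingers and press above 30 N).
It fails at once if the carrier is tipped by more than 0.4 rad (angle between carrier_grip's own z axis and vertical above 0.4 rad).
It fails at once if a bystander is moved by more than 20 mm (distance of any of soap_a, soap_b, soap_c, amber_bottle, green_bottle, beaker, spatula from where it was at the start of the episode above 0.02 m).
It also fails if it takes over 67 s, if anything falls off the work surface, if the arm or the gripper's body presses on something with over 40 N, if the wrist force passes 120 N, or if a joint passes its speed limit or range.

## Robot

A 6-joint arm with a two-finger parallel gripper is mounted at the origin on the work surface. World frame = base frame: x ahead of the robot, y to its left, z up, the work surface at z = 0. Lengths are in m, angles in rad, forces in N, time in s.
With the tool pointing down it reaches from about 0.25 to 0.8 m from the base axis. Payload 3.9 kg.
Tool frame: the origin (TCP) lies midway between the tips of the shut fingers; the grasp point (between the pads) lies 19 mm behind it (ctrl.grip_depth is the distance from the TCP to the grasp point, in m); z points along the fingers, y is the direction in which the jaws open and shut (so a half turn about z gives the same grasp; the last joint's range is limited). The gripper opens to 85 mm and grips with 20 to 120 N. Pads are 22 mm wide; open, the fingers measure 114 mm over their backs; the gripper's body (76 mm by 85 mm) begins 54 mm behind the grasp point. The pads swing forward as they close: fully open they stand 13 mm farther back than shut.
Start: joints at [-1.335, 0.26, -0.138, 1.173, 0, 1.571], TCP at [0.123, -0.51, 0.231] pointing down, gripper open.
Joint ranges: [-2.78, 2.78], [-0.83, 1.72], [-1.28, 1.37], [-1.9, 2.12], [-1.57, 1.48], [-3.14, 3.14]. Speed limits (rad/s): [2.57, 2.57, 3.14, 3.14, 3.14, 3.14].

## Interface

Orientations are given as a unit quaternion [w, x, y, z].
In Python, from workcell import ctrl, cams, close_job gives the robot as it stands.
- The arm moves only by the tool play_rows, never from a script. Its argument "plan" is a list of rows, each a list of 3 entries, a list of its own where there are three numbers: the finger opening in cm, from 0 to 8.54, then the shift along the world's x, y, z in cm, then the turn, a rotation vector about the world's x, y, z in degrees. A call has 1 to 10 rows; each row shifts and turns the commanded pose from where the row before left it; what a row does not reach is not made up. A row lasts 1/12 s, in which the tool goes at most 41.7 mm and 7.16 degrees, less where a joint would pass 70% of its speed; a pose out of reach is approached as far as the arm can. A call is refused whole if a number of a shift passes 4.17 or a number of a turn 7.16, either way. A call with a gripper value outside its range is refused whole. The fingers move at their own pace and stop on an object; "squeeze" is the grip in N (left out, the last holds). Time passes only in rows, so rows that do not move let the fingers close. It gives the time, the measured TCP pose, the force and the opening at its end, in the units of the state.
- ctrl.state(): the state, without advancing time (a new reading comes with each control period).
- cams.grab_frame(name): name is "scene" or "top"; returns the picture (384x512x3 uint8, red, green, blue); there is no depth.
- cams.camera_model(name): a dict with "K" (3x3 intrinsics, pixels), "xyz" and "attitude" of the camera in the world. Camera axes: x right, y up, looking along -z (the intrinsics and any distortion apply to the point x, -y, -z); pixel columns grow to the right and rows downward; lengths in m; the calibration is good to about 2 mm. A picture is of the moment at which its call begins. camera_model takes no time and is no camera call.
- close_job(): hands the job in, once; it reports no verdict.
The state is a dict: "time": time; "qpos": joint angles; "joint_velocities": joint speeds; "joint_efforts": joint torques, N m; "tool_pos": TCP position; "tcp_rot": TCP orientation; "ft_force": force on the tool from outside, world axes, zero at the start; "moment": the same for the moment, N m; "opening": opening from 0.0 (shut) to 1.0 (fully open).
Only numpy, scipy, OpenCV 4.12 (cv2) and the standard library are available. Lean on these libraries where they do the work, as an engineer would, in place of code of your own. Each camera call takes 0.05 s, during which the arm holds its last target. There are 200 camera calls.

## Working session

There is one attempt and no reset: what is moved stays moved. The work goes in short steps, Python scripts to look and compute and a tool call to move; the robot and the scene stay as the last step left them, time stands still between calls to the robot, and variables do not carry over. Pictures are saved under pics/ and viewed, about 8 in all and at most 12, crops included, and the job is handed in when it is done.

Besides the shell and the picture viewer there is one more tool, called after ">>>" by a JSON object that holds its "op" and its "data". play_rows: Moves the arm, as the interface text tells. Its arguments: {"type":"object","properties":{"plan":{"type":"array"},"squeeze":{"type":"number"}},"required":["plan"]}

```bash
mkdir -p pics
cat > h.py <<'E'
import numpy as np, cv2
from workcell import ctrl, cams
from scipy.spatial.transform import Rotation as R
def save(n,f): 
    im=cams.grab_frame(n); cv2.imwrite(f,im[:,:,::-1]); return im
E
python3 - <<'E'
from h import *
for n in("top","scene"):
    save(n,f"pics/{n}0.png"); print(cams.camera_model(n))
print(ctrl.state(), ctrl.grip_depth)
E
```

```text
{'K': array([[366.5623685 ,   0.        , 252.24050918],
       [  0.        , 366.5623685 , 191.45793153],
       [  0.        ,   0.        ,   1.        ]]), 'xyz': array([ 0.38808435, -0.01817494,  1.2761313 ]), 'attitude': array([-0.69938895, -0.0479053 ,  0.04635616,  0.71162581])}
{'K': array([[376.29765465,   0.        , 252.8805498 ],
       [  0.        , 376.29765465, 192.44966297],
       [  0.        ,   0.        ,   1.        ]]), 'xyz': array([ 0.94893859, -0.46464473,  0.95093724]), 'attitude': array([0.89709961, 0.28881545, 0.10558067, 0.31725487])}
{'time': 0.1, 'qpos': array([-1.33502334e+00,  2.60577625e-01, -1.39233974e-01,  1.17272094e+00,
        6.94198897e-06,  1.57078632e+00]), 'joint_velocities': array([ 0.00193806, -0.00140792,  0.00259659,  0.00088324,  0.00019533,
       -0.00116996]), 'joint_efforts': array([-2.42429032e-04, -4.06508160e+01,  2.54528081e+01,  1.00956619e-02,
       -3.07623998e-05,  8.75209196e-06]), 'tool_pos': array([ 0.12249489, -0.50987352,  0.2305718 ]), 'tcp_rot': array([-8.62489748e-04,  9.93058469e-01,  1.17618553e-01, -9.86499050e-05]), 'ft_force': array([ 0.34085025, -0.55152656,  0.10847514]), 'moment': array([ 0.01687897, -0.03946816,  0.00083789]), 'opening': 0.9984533876054806} 0.0187
```

View pics/top0.png

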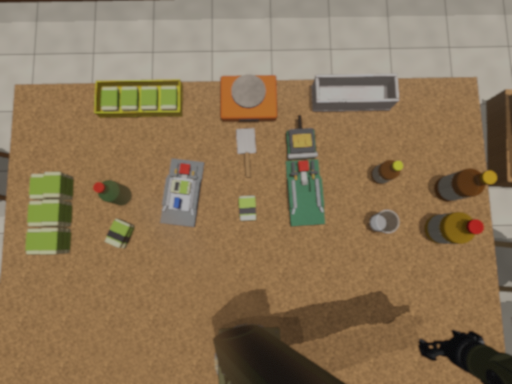

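View pics/scene0.png

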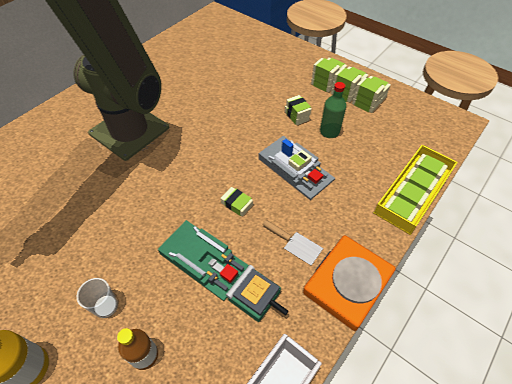

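Run:
```python
import cv2,numpy as np
t=cv2.imread('pics/top0.png');s=cv2.imread('pics/scene0.png')
def crop(im,c,r,w,h,k): 
    a=cv2.resize(im[r:r+h,c:c+w],None,fx=k,fy=k,interpolation=cv2.INTER_CUBIC)
    for i in range(0,w,10): cv2.line(a,(i*k,0),(i*k,6),(0,0,255),1); cv2.putText(a,str(c+i),(i*k,16),0,.35,(0,0,255),1)
    for i in range(0,h,10): cv2.line(a,(0,i*k),(6,i*k),(0,0,255),1); cv2.putText(a,str(r+i),(8,i*k+4),0,.35,(0,0,255),1)
    return a
cv2.imwrite('pics/c1.png',np.hstack([crop(t,155,130,60,99,6),crop(t,273,130,60,99,6)]))
a=crop(s,250,130,90,75,6); cv2.imwrite('pics/c2.png',a)
```

```text
(no output)
```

View pics/c1.png

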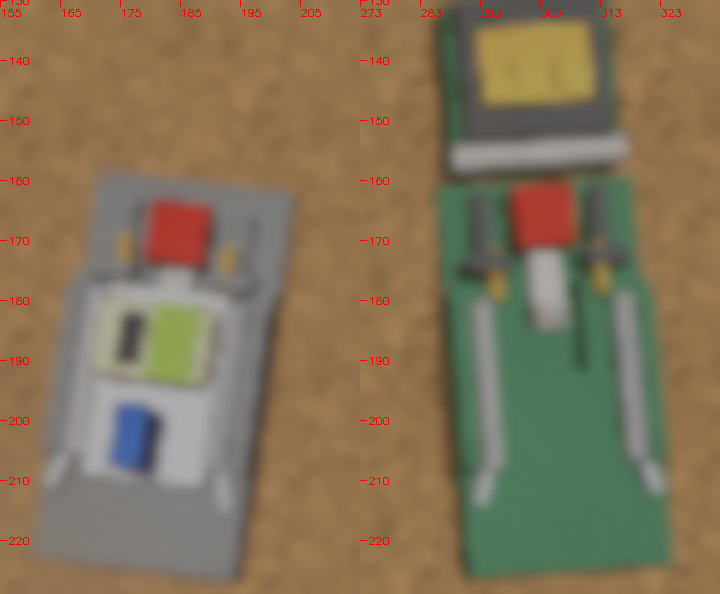

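View pics/c2.png

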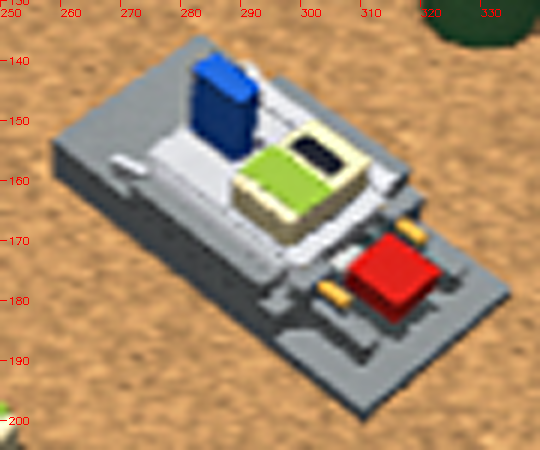

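The top view shows the cradle on the left (yaw about 8° off the camera's vertical, pad at px (185,169), grip at (177,203)) and the press on the right (pad (304,166), apron end mid (308,225)). The scene crop shows the cradle pad at (316,176) and the grip top at (288,143). I want one press crop from the scene view, then I'll fit poses.

Run:
```python
import cv2,numpy as np
s=cv2.imread('pics/scene0.png')
c,r,w,h,k=150,212,110,85,6
a=cv2.resize(s[r:r+h,c:c+w],None,fx=k,fy=k,interpolation=cv2.INTER_CUBIC)
cv2.imwrite('pics/c3.png',a)
```

```text
(no output)
```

View pics/c3.png

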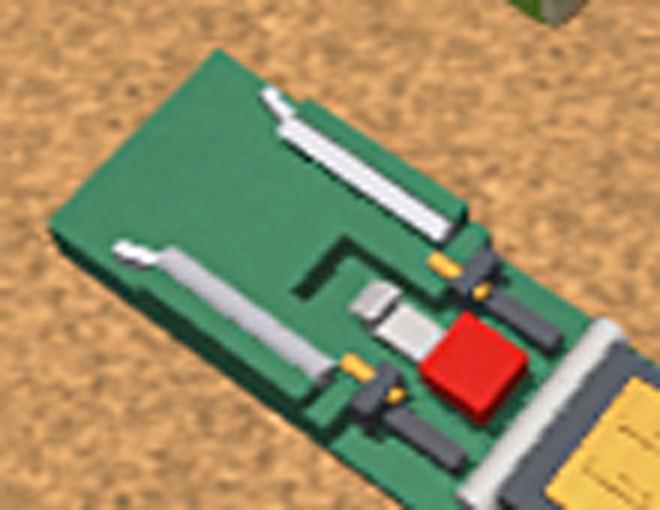

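```bash
cat > fit.py <<'E'
from h import *
from scipy.optimize import least_squares
C={n:cams.camera_model(n) for n in("top","scene")}
def proj(n,P):
    c=C[n]; q=c['attitude']; p=R.from_quat([q[1],q[2],q[3],q[0]]).inv().apply(np.atleast_2d(P)-c['xyz'])
    p=p*[1,-1,-1]; uv=p@c['K'].T; return uv[:,:2]/uv[:,2:]
def ray(n,uv,z):
    c=C[n]; q=c['attitude']; d=np.linalg.inv(c['K'])@[*uv,1]; d=R.from_quat([q[1],q[2],q[3],q[0]]).apply(d*[1,-1,-1])
    return c['xyz']+d*(z-c['xyz'][2])/d[2]
T=lambda x,y,c0:(c0+x/6,130+y/6)
def fit(obs,press):
    # obs: cam,(u,v),(x,yside*,z) ; par x,y,yaw,halfwidth,home,railhw
    def pt(p,o):
        x,y,z=o; x=x+(p[4] if x>.06 and press else 0); y=y*{0:0,1:p[3],2:p[5]/2}[abs(int(y))] if y else 0
        c,s=np.cos(p[2]),np.sin(p[2]); return [p[0]+c*x-s*y,p[1]+s*x+c*y,z]
    f=lambda p:np.concatenate([(proj(n,pt(p,o))[0]-uv) for n,uv,o in obs]+[[p[4]*50]])
    r=least_squares(f,[.45,0,0,.05,0,.04],loss='soft_l1'); print(r.x.round(4),np.degrees(r.x[2]).round(2)); print(f(r.x)[:-1].reshape(-1,2).round(2).tolist()); return r.x
if __name__=="__main__":
    t=lambda x,y:T(x,y,155); s=lambda x,y:(250+x/6,130+y/6)
    pads=lambda g,q:[g(*np.mean(q,0))][0]
    cr=[("top",t(179.5,235),(.088,0,.044)),("scene",s(394,276),(.088,0,.044)),
     ("top",t(131,438),(-.034,0,.092)),("scene",s(228,77),(-.034,0,.092)),
     ("top",t(30,557),(-.105,1,.03)),("top",t(240,580),(-.105,-1,.03)),
     ("scene",s(203,35),(-.105,-0+0,.03)) ]
    cr=cr[:-1]+[("scene",s(203,35),(-.105,1,.03)),("scene",s(52,145),(-.105,-1,.03))]
    a=fit(cr,0)
    t=lambda x,y:T(x-360,y,273); s=lambda x,y:(150+x/6,212+y/6)
    pr=[("top",t(543.5,216),(.088,0,.044)),("scene",s(473,366),(.088,0,.044)),
     ("top",t(465,577),(-.105,1,.03)),("top",t(672,567),(-.105,-1,.03)),
     ("scene",s(218,50),(-.105,1,.03)),("scene",s(50,225),(-.105,-1,.03)),
     ("top",t(493,470),(-.045,2,.047)),("top",t(637,460),(-.045,-2,.047)),
     ("top",t(482,300),(.05,2,.047)),("top",t(622,290),(.05,-2,.047)),
     ("scene",s(288,128),(-.045,2,.047)),("scene",s(445,237),(.05,2,.047)),
     ("scene",s(170,252),(-.045,-2,.047)),("scene",s(325,372),(.05,-2,.047))]
    b=fit(pr,1)
    for p,l in((a,(-.045,-.034,.088)),(b,(-.105,-.034,.088))):
        print([(p[:2]+x*np.array([np.cos(p[2]),np.sin(p[2])])).round(4).tolist() for x in l])
    print(ctrl.state()['tool_pos'])
E
python3 fit.py
```

```text
[ 0.5518  0.2242 -0.1379  0.0597  0.      0.04  ] -7.9
[[0.02, -1.29], [-0.5, -1.27], [-0.07, -1.4], [-0.44, -0.09], [0.08, -0.75], [-0.1, -0.34], [-0.42, -0.48], [-0.85, -0.64]]
[ 0.5453 -0.2     0.0401  0.0576  0.0096  0.0401] 2.29
[[0.56, -1.31], [-0.33, -0.9], [0.64, -1.07], [0.09, -1.36], [0.2, -0.6], [-0.56, -0.81], [0.44, -1.62], [0.2, -1.32], [0.23, -1.11], [0.42, -0.78], [-0.66, -1.41], [-0.16, -1.07], [-1.11, -0.96], [0.05, -1.0]]
[[0.5072, 0.2304], [0.5181, 0.2288], [0.6389, 0.2121]]
[[0.4404, -0.2042], [0.5113, -0.2014], [0.6332, -0.1965]]
[ 0.12249489 -0.50987352  0.2305718 ]
```

>>> {"op": "play_rows", "data": {"plan": [[0, [1.72, 2.4, 0], [0, 0, -2.14]], [0, [1.72, 2.4, 0], [0, 0, -2.14]], [0, [1.72, 2.4, 0], [0, 0, -2.14]], [0, [1.72, 2.4, 0], [0, 0, -2.14]], [0, [1.72, 2.4, 0], [0, 0, -2.14]], [0, [1.72, 2.4, 0], [0, 0, -2.14]], [0, [1.72, 2.4, 0], [0, 0, -2.14]], [0, [1.72, 2.4, 0], [0, 0, -2.14]], [0, [1.72, 2.4, 0], [0, 0, -2.14]], [0, [1.72, 2.4, 0], [0, 0, -2.14]]]}}

```text
time: 0.93
tool_pos: [0.2949, -0.2689, 0.231]
tcp_rot: [-0.0, 0.998, -0.07, -0.0]
ft_force: [-0.8, -0.9, -0.2]
opening: -0.002
```

>>> {"op": "play_rows", "data": {"plan": [[0, [1.72, 2.4, 0], [0, 0, 0]], [0, [1.72, 2.4, 0], [0, 0, 0]], [0, [1.72, 2.4, 0], [0, 0, 0]], [0, [1.72, 2.4, 0], [0, 0, 0]], [0, [1.72, 2.4, 0], [0, 0, 0]], [0, [1.72, 2.4, 0], [0, 0, 0]], [0, [1.72, 2.4, 0], [0, 0, 0]], [0, [1.72, 2.4, 0], [0, 0, 0]], [0, [1.72, 2.4, 0], [0, 0, 0]], [0, [1.72, 2.4, 0], [0, 0, 0]]]}}

```text
time: 1.77
tool_pos: [0.4648, -0.046, 0.2309]
tcp_rot: [-0.008, 0.998, -0.054, -0.0]
ft_force: [-0.5, -0.9, 0.5]
opening: 0.002
```

>>> {"op": "play_rows", "data": {"plan": [[0, [1.72, 2.4, -1.4], [0, 0, 0]], [0, [1.72, 2.4, -1.4], [0, 0, 0]], [0, [1.72, 2.4, -1.4], [0, 0, 0]], [0, [1.72, 2.4, -1.4], [0, 0, 0]], [0, [1.72, 2.4, -1.4], [0, 0, 0]], [0, [1.72, 2.4, -1.4], [0, 0, 0]], [0, [1.72, 2.4, -1.4], [0, 0, 0]], [0, [1.72, 2.4, -1.4], [0, 0, 0]], [0, [1.72, 2.4, -1.4], [0, 0, 0]], [0, [1.72, 2.4, -1.4], [0, 0, 0]]]}}

```text
time: 2.6
tool_pos: [0.6341, 0.0773, 0.0901]
tcp_rot: [-0.057, 0.998, 0.033, -0.003]
ft_force: [0.1, -0.5, 0.9]
opening: -0.0
```

Run:
```python
from fit import *
s=ctrl.state();print(s['tool_pos'],s['tcp_rot'],s['ft_force'],s['time'],s['opening'])
out=[]
for n,c,r in(("top",150,140),("scene",270,105)):
    im=save(n,f'pics/{n}1.png')[r:r+95,c:c+65] if n=="top" else save(n,f'pics/{n}1.png')[r:r+95,c:c+65]
    out.append(cv2.resize(im,None,fx=6,fy=6,interpolation=cv2.INTER_CUBIC)[:,:,::-1])
    print(n,(proj(n,s['tool_pos'])-[c,r])*6)
cv2.imwrite('pics/c4.png',np.hstack(out))
```

```text
[0.63411844 0.07733421 0.09006849] [-0.05658655  0.99785911  0.03266051 -0.00290849] [ 0.05361516 -0.49070153  0.89786986] 2.6 -5.4134792910688415e-05
top [[439.17075907 155.09211378]]
scene [[115.5094112  527.47812853]]
```

View pics/c4.png

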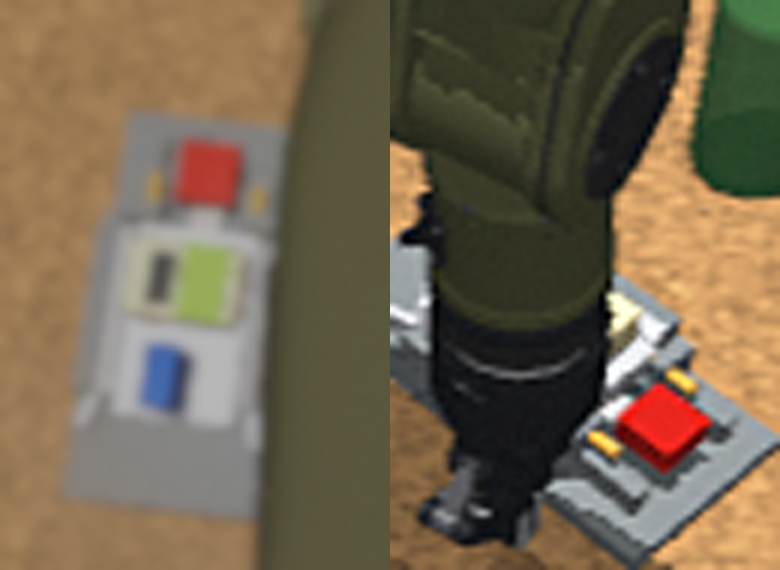

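Run:
```python
from h import *
s=ctrl.state();print(s['qpos'].round(3),s['joint_velocities'].round(3),R.from_quat(np.roll(s['tcp_rot'],-1)).as_matrix().round(3))
```

```text
[ 0.066  0.541 -0.086  0.948  0.114  3.141] [-0.022 -0.054 -0.031  0.054 -0.027  0.   ] [[ 0.998  0.066 -0.011]
 [ 0.067 -0.991  0.113]
 [-0.004 -0.113 -0.994]]
```

>>> {"op": "play_rows", "data": {"plan": [[0, [0, 0, 0], [0, 0, 0]], [0, [0, 0, 0], [0, 0, 0]], [0, [0, 0, 0], [0, 0, 0]]]}}

```text
time: 2.95
tool_pos: [0.6333, 0.0763, 0.0921]
tcp_rot: [-0.056, 0.998, 0.032, -0.002]
ft_force: [-0.4, 0.3, -0.2]
opening: 0.001
```

Run:
```python
from h import *
s=ctrl.state();print(s['qpos'].round(3),s['joint_velocities'].round(3),R.from_quat(np.roll(s['tcp_rot'],-1)).as_matrix().round(3))
```

```text
[ 0.063  0.533 -0.088  0.95   0.113  3.141] [-0.001 -0.009 -0.001 -0.003  0.001  0.001] [[ 0.998  0.064 -0.008]
 [ 0.064 -0.992  0.112]
 [-0.001 -0.113 -0.994]]
```

>>> {"op": "play_rows", "data": {"plan": [[0, [0, 0, 0.5], [0, 0, 7]], [0, [0, 0, 0.5], [0, 0, 7]], [0, [0, 0, 0.5], [0, 0, 7]], [0, [0, 0, 0.5], [0, 0, 7]], [0, [0, 0, 0.5], [0, 0, 7]], [0, [0, 0, 0.5], [0, 0, 7]], [0, [0, 0, 0], [0, 0, 7]], [0, [0, 0, 0], [0, 0, 7]], [0, [0, 0, 0], [0, 0, 7]], [0, [0, 0, 0], [0, 0, 7]]]}}

```text
time: 3.78
tool_pos: [0.6337, 0.0761, 0.1227]
tcp_rot: [-0.044, 0.797, 0.601, -0.034]
ft_force: [-0.6, -0.9, -0.7]
opening: -0.002
```

>>> {"op": "play_rows", "data": {"plan": [[0, [0, 0, 0], [0, 0, 7]], [0, [0, 0, 0], [0, 0, 7]], [0, [0, 0, 0], [0, 0, 7]], [0, [0, 0, 0], [0, 0, 7]], [0, [0, 0, 0], [0, 0, 7]], [0, [0, 0, 0], [0, 0, 7]], [0, [0, 0, 0], [0, 0, 7]], [0, [0, 0, 0], [0, 0, 7]], [0, [0, 0, 0], [0, 0, 0]], [0, [0, 0, 0], [0, 0, 0]]]}}

```text
time: 4.62
tool_pos: [0.6336, 0.0765, 0.1225]
tcp_rot: [-0.023, 0.426, 0.903, -0.051]
ft_force: [0.1, -0.5, -0.3]
opening: 0.004
```

```bash
cat > st.py <<'E'
from h import *
s=ctrl.state();M=R.from_quat(np.roll(s['tcp_rot'],-1)).as_matrix()
print('t',s['time'],'q',s['qpos'].round(3),'pos',s['tool_pos'].round(4),'yawx',np.degrees(np.arctan2(M[1,0],M[0,0])).round(2),'z',M[:,2].round(4),'F',s['ft_force'].round(1),'op',round(s['opening']*85.4,1))
v=np.degrees(np.cross(M[:,2],[0,0,-1]));print('level fix deg',v.round(2))
E
python3 st.py
```

```text
t 4.6167 q [ 0.15   0.582  0.085  1.169 -0.059  1.034] pos [0.6336 0.0765 0.1225] yawx 129.52 z [-0.0854 -0.0724 -0.9937] F [ 0.1 -0.5 -0.3] op 0.3
level fix deg [ 4.15 -4.89  0.  ]
```

>>> {"op": "play_rows", "data": {"plan": [[0, [0, 1.3, 0], [4.15, -4.89, 0]], [0, [0, 1.3, 0], [0, 0, 7]], [0, [0, 1.3, 0], [0, 0, 7]], [0, [0, 1.3, 0], [0, 0, 7]], [0, [0, 1.3, 0], [0, 0, 7]], [0, [0, 1.3, 0], [0, 0, 7]], [0, [0, 1.3, 0], [0, 0, 7]], [0, [0, 1.3, 0], [0, 0, 0]], [0, [0, 1.3, 0], [0, 0, 0]], [0, [0.4, 1.4, 0], [0, 0, 0]]]}}

```text
time: 5.45
tool_pos: [0.6373, 0.2083, 0.1217]
tcp_rot: [-0.001, 0.074, 0.997, -0.001]
ft_force: [0.0, 1.0, 0.4]
opening: 0.001
```

>>> {"op": "play_rows", "data": {"plan": [[0, [0, 0, -1], [0, 0, 0]], [0, [0, 0, -1], [0, 0, 0]], [0, [0, 0, -1], [0, 0, 0]], [0, [0, 0, -1], [0, 0, 0]], [0, [0, 0, -1], [0, 0, 0]], [0, [0, 0, -0.5], [0, 0, 0]], [0, [0, 0, 0], [0, 0, 0]], [0, [0, 0, 0], [0, 0, 0]]]}}

```text
time: 6.12
tool_pos: [0.6375, 0.2073, 0.0659]
tcp_rot: [-0.001, 0.073, 0.997, -0.001]
ft_force: [-0.8, 0.5, 0.4]
opening: 0.001
```

```bash
python3 st.py
python3 - <<'E'
from fit import *
s=ctrl.state()
out=[]
for n,c,r in(("top",150,140),("scene",270,135)):
    im=save(n,f'pics/{n}2.png')[r:r+70,c:c+65]
    out.append(cv2.resize(im,None,fx=6,fy=6,interpolation=cv2.INTER_CUBIC)[:,:,::-1])
    print(n,(proj(n,s['tool_pos'])-[c,r]+.42)*6)
cv2.imwrite('pics/c5.png',np.hstack(out))
E
```

```text
t 6.1167 q [ 0.315  0.606 -0.02   0.946 -0.001  0.46 ] pos [0.6375 0.2073 0.0659] yawx 171.68 z [-0.0015 -0.0015 -1.    ] F [-0.8  0.5  0.4] op 0.1
level fix deg [ 0.09 -0.08  0.  ]
top [[213.38886284 164.40946924]]
scene [[271.47590013 218.28466065]]
```

View pics/c5.png

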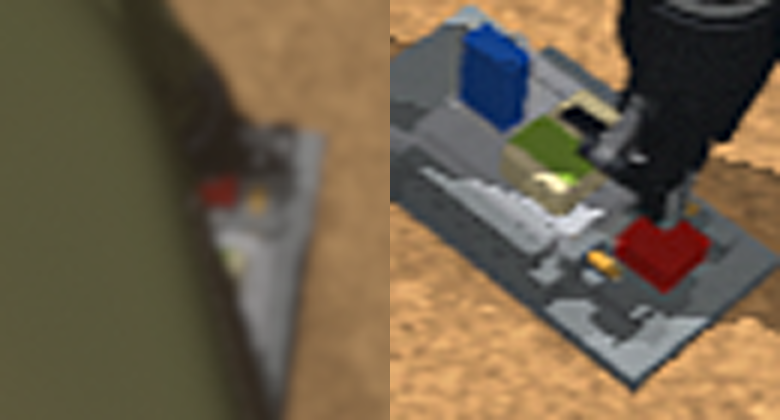

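Tip lands at crop (661,222) versus 218 predicted, so calibration holds; it hangs over the red pad. Press down.

>>> {"op": "play_rows", "data": {"plan": [[0, [0, 0.2, -0.5], [0, 0, 0]], [0, [0, 0.1, -0.5], [0, 0, 0]], [0, [0, 0, -0.5], [0, 0, 0]], [0, [0, 0, -0.4], [0, 0, 0]], [0, [0, 0, -0.4], [0, 0, 0]], [0, [0, 0, -0.3], [0, 0, 0]], [0, [0, 0, -0.2], [0, 0, 0]], [0, [0, 0, 0], [0, 0, 0]]]}}

```text
time: 6.88
tool_pos: [0.6376, 0.2108, 0.0382]
tcp_rot: [-0.0, 0.072, 0.997, -0.001]
ft_force: [-1.8, 0.3, 0.5]
opening: -0.001
```

>>> {"op": "play_rows", "data": {"plan": [[0, [0, 0, -0.1], [0, 0, 0]], [0, [0, 0, -0.1], [0, 0, 0]], [0, [0, 0, 0], [0, 0, 0]], [0, [0, 0, 0], [0, 0, 0]], [0, [0, 0, 0], [0, 0, 0]]]}}

```text
time: 7.3
tool_pos: [0.6377, 0.2108, 0.0366]
tcp_rot: [-0.0, 0.072, 0.997, -0.001]
ft_force: [-2.0, -0.1, 4.3]
opening: -0.002
```

```bash
python3 st.py
python3 - <<'E'
from fit import *
im=save("scene",'pics/scene3.png'); save("top",'pics/top3.png')
a=cv2.imread('pics/scene2.png')[135:205,250:350];b=im[135:205,250:350,::-1]
cv2.imwrite('pics/c6.png',np.vstack([cv2.resize(x,None,fx=4,fy=4,interpolation=cv2.INTER_CUBIC) for x in(a,b)]))
E
```

```text
t 7.3 q [ 0.32   0.632 -0.054  0.885 -0.001  0.464] pos [0.6377 0.2108 0.0366] yawx 171.72 z [-6.0e-04 -1.1e-03 -1.0e+00] F [-2.  -0.1  4.3] op -0.2
level fix deg [ 0.06 -0.03  0.  ]
```

View pics/c6.png

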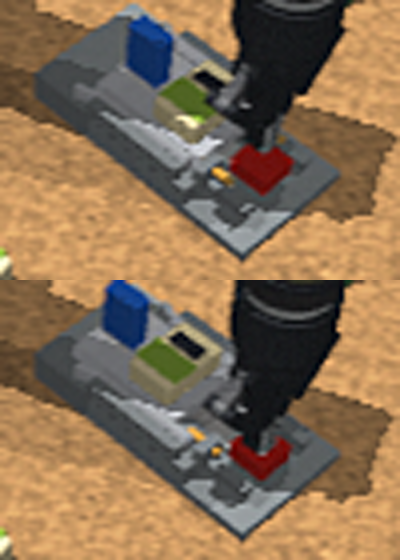

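Carrier sprang back about 14 mm (blue grip and soap shifted, pins extended). Refine the fit with the half-pixel crop correction.

```bash
sed -i 's#^T=.*#T=lambda x,y,c0:(c0+x/6-.42,130+y/6-.42)#; s#(250+x/6,130+y/6)#(250+x/6-.42,130+y/6-.42)#; s#(150+x/6,212+y/6)#(150+x/6-.42,212+y/6-.42)#' fit.py; python3 fit.py
python3 - <<'E'
from fit import *
print("grip top home",ray("top",(155+131/6-.42,130+438/6-.42),.092),ray("scene",(250+228/6-.42,130+77/6-.42),.092))
im=cv2.imread('pics/scene3.png')
h=cv2.cvtColor(im,cv2.COLOR_BGR2HSV); m=cv2.inRange(h,(105,120,40),(130,255,255)); n,l,st,ce=cv2.connectedComponentsWithStats(m); 
for i in range(1,n):
  if st[i,4]>20: print(st[i],ce[i], ray("scene",ce[i],.067))
for f in('scene0','scene3'):
  im=cv2.imread(f'pics/{f}.png');h=cv2.cvtColor(im,cv2.COLOR_BGR2HSV); m=cv2.inRange(h,(105,120,40),(130,255,255));m[:130]=0;m[180:]=0
  ys,xs=np.nonzero(m[:, 260:310]); print(f,xs.mean()+260,ys.mean(),ray("scene",(xs.mean()+260,ys.mean()),.072))
E
```

```text
[ 0.5511  0.2251 -0.1379  0.0596  0.      0.04  ] -7.9
[[0.18, -0.69], [-0.09, -1.12], [0.08, -0.79], [-0.01, 0.08], [0.26, -0.15], [0.03, 0.26], [-0.01, -0.27], [-0.39, -0.48]]
[ 0.5446 -0.1995  0.0397  0.0576  0.0093  0.04  ] 2.28
[[0.86, -0.62], [-0.07, -0.82], [0.93, -0.44], [0.35, -0.71], [0.56, -0.42], [-0.17, -0.7], [0.73, -0.99], [0.46, -0.67], [0.54, -0.48], [0.69, -0.15], [-0.31, -1.24], [0.17, -0.91], [-0.73, -0.85], [0.41, -0.91]]
[[0.5066, 0.2312], [0.5175, 0.2297], [0.6383, 0.213]]
[[0.4397, -0.2037], [0.5106, -0.2009], [0.6325, -0.1961]]
[0.63777442 0.21078153 0.03659386]
grip top home [0.51489418 0.22996108 0.092     ] [0.5172957  0.23002843 0.092     ]
[215   0  48  22 262] [237.07633588   7.14885496] [-0.16021112  0.78039515  0.067     ]
[276 135  11  17 143] [281.00699301 142.90909091] [0.48961393 0.23534828 0.067     ]
scene0 286.94594594594594 147.25 [0.51791692 0.22810864 0.072     ]
scene3 281.006993006993 142.9090909090909 [0.49221211 0.23138876 0.072     ]
```

>>> {"op": "play_rows", "data": {"plan": [[0, [0, 0, 1], [0, 0, 0]], [0, [0, 0, 2], [0, 0, 0]], [2, [0, 0, 3], [0, 0, 0]], [5, [0, 0, 3], [0, 0, 0]], [5, [-2, 0.2, 0], [0, 0, 0]], [5, [-2, 0.2, 0], [0, 0, 0]], [5, [-2, 0.3, 0], [0, 0, 0]], [5, [-2, 0.4, 0], [0, 0, 0]], [5, [-2, 0.4, 0], [0, 0, 0]], [5, [-2, 0.4, 0], [0, 0, 0]]]}}

```text
time: 8.23
tool_pos: [0.5173, 0.2298, 0.1268]
tcp_rot: [0.0, 0.072, 0.997, -0.0]
ft_force: [-0.1, 1.5, -0.2]
opening: 0.583
```

>>> {"op": "play_rows", "data": {"plan": [[5, [-1.25, 0.2, 0], [0, 0, 0]], [5, [-1.25, 0.15, 0], [0, 0, 0]], [5, [0, 0, -1], [0, 0, 0]], [5, [0, 0, 0], [0, 0, 0]]]}}

```text
time: 8.57
tool_pos: [0.4922, 0.233, 0.1153]
tcp_rot: [-0.001, 0.072, 0.997, -0.001]
ft_force: [-0.7, -0.4, 0.0]
opening: 0.586
```

```bash
python3 st.py
python3 - <<'E'
from fit import *
s=ctrl.state()
print(proj("scene",s['tool_pos']),proj("scene",[.4915,.233,.092]))
im=save("scene",'pics/scene4.png')
cv2.imwrite('pics/c7.png',cv2.resize(im[110:190,245:345,::-1],None,fx=6,fy=6,interpolation=cv2.INTER_CUBIC))
E
```

```text
t 8.5667 q [ 0.443  0.369 -0.297  0.907 -0.001  0.587] pos [0.4922 0.233  0.1153] yawx 171.75 z [-0.0013 -0.002  -1.    ] F [-0.7 -0.4  0. ] op 50.1
level fix deg [ 0.11 -0.07  0.  ]
[[282.09015299 132.9273619 ]] [[281.47730561 138.10467752]]
```

View pics/c7.png

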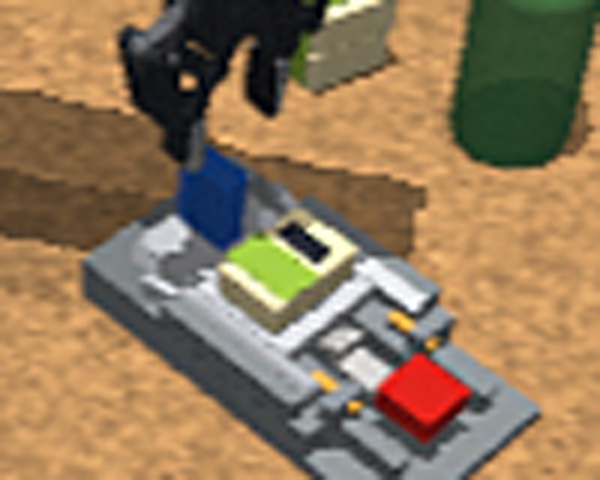

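Catch is up and the blue grip top at (280.5,138) matches the predicted (281.5,138). Descend and grip.

>>> {"op": "play_rows", "data": {"plan": [[5, [0, 0, -1], [0, 0, 0]], [5, [0, 0, -1], [0, 0, 0]], [5, [0, 0, -1], [0, 0, 0]], [5, [0, 0, -1], [0, 0, 0]], [5, [0, 0, -1], [0, 0, 0]], [5, [0, 0, -0.7], [0, 0, 0]], [1.5, [0, 0, 0], [0, 0, 0]], [1.5, [0, 0, 0], [0, 0, 0]], [1.5, [0, 0, 0], [0, 0, 0]], [1.5, [0, 0, 0], [0, 0, 0]]], "squeeze": 40}}

```text
time: 9.45
tool_pos: [0.4928, 0.2333, 0.0595]
tcp_rot: [-0.0, 0.072, 0.997, -0.001]
ft_force: [0.4, 1.4, -4.4]
opening: 0.206
```

>>> {"op": "play_rows", "data": {"plan": [[1, [0, 0, 0], [0, 0, 0]], [1, [0, 0, 0], [0, 0, 0]], [1, [0, 0, 0], [0, 0, 0]]]}}

```text
time: 9.7
tool_pos: [0.4928, 0.2333, 0.0595]
tcp_rot: [-0.0, 0.072, 0.997, -0.001]
ft_force: [-0.1, -0.3, -2.1]
opening: 0.202
```

```bash
python3 st.py
```

```text
t 9.7 q [ 0.443  0.424 -0.376  0.772 -0.001  0.587] pos [0.4928 0.2333 0.0595] yawx 171.72 z [-4.e-04 -1.e-03 -1.e+00] F [-0.1 -0.3 -2.1] op 17.3
level fix deg [ 0.06 -0.02  0.  ]
```

>>> {"op": "play_rows", "data": {"plan": [[1, [-0.3, 0.04, 0], [0, 0, 0]], [1, [-0.5, 0.07, 0], [0, 0, 0]], [1, [-0.7, 0.1, 0], [0, 0, 0]], [1, [-0.7, 0.1, 0], [0, 0, 0]], [1, [-0.7, 0.1, 0], [0, 0, 0]], [1, [-0.7, 0.1, 0], [0, 0, 0]]]}}

```text
time: 10.2
tool_pos: [0.4558, 0.2384, 0.0595]
tcp_rot: [-0.0, 0.072, 0.997, -0.001]
ft_force: [0.9, 0.1, -2.3]
opening: 0.204
```

```bash
python3 st.py
```

```text
t 10.2 q [ 0.482  0.38  -0.452  0.741 -0.001  0.627] pos [0.4558 0.2384 0.0595] yawx 171.73 z [-6.0e-04 -1.2e-03 -1.0e+00] F [ 0.9  0.1 -2.3] op 17.4
level fix deg [ 0.07 -0.03  0.  ]
```

>>> {"op": "play_rows", "data": {"plan": [[1, [-0.9, 0.13, 0], [0, 0, 0]], [1, [-0.9, 0.13, 0], [0, 0, 0]], [1, [-0.9, 0.13, 0], [0, 0, 0]], [1, [-0.9, 0.13, 0], [0, 0, 0]], [1, [-0.9, 0.13, 0], [0, 0, 0]], [1, [-0.9, 0.13, 0], [0, 0, 0]], [1, [-0.3, 0.04, 0], [0, 0, 0]], [1, [0, 0, 0], [0, 0, 0]], [1, [0, 0, 0.3], [0, 0, 0]], [1, [0, 0, 0.3], [0, 0, 0]]]}}

```text
time: 11.03
tool_pos: [0.3996, 0.2464, 0.0653]
tcp_rot: [-0.001, 0.072, 0.997, -0.001]
ft_force: [-0.6, 1.3, -4.6]
opening: 0.202
```

```bash
python3 st.py
```

```text
t 11.0333 q [ 0.553  0.308 -0.549  0.715 -0.001  0.698] pos [0.3996 0.2464 0.0653] yawx 171.71 z [-0.0013 -0.0017 -1.    ] F [-0.6  1.3 -4.6] op 17.2
level fix deg [ 0.1  -0.08  0.  ]
```

>>> {"op": "play_rows", "data": {"plan": [[1, [0, 0, 1], [0, 0, 0]], [1, [0, 0, 2], [0, 0, 0]], [1, [0, 0, 2], [0, 0, 0]], [1, [0, 0, 1], [0, 0, 0]], [1, [0, -1.2, 0], [0, 0, 1.05]], [1, [0, -2.2, 0], [0, 0, 1.9]], [1, [0, -2.6, 0], [0, 0, 1.9]], [1, [0, -2.6, 0], [0, 0, 1.9]], [1, [0, -2.6, 0], [0, 0, 1.9]], [1, [0, -2.6, 0], [0, 0, 1.9]]]}}

```text
time: 11.87
tool_pos: [0.3998, 0.1072, 0.1255]
tcp_rot: [-0.0, -0.021, 1.0, -0.001]
ft_force: [0.5, 0.6, -5.5]
opening: 0.205
```

>>> {"op": "play_rows", "data": {"plan": [[1, [0, -2.6, 0], [0, 0, 0]], [1, [0, -2.6, 0], [0, 0, 0]], [1, [0, -2.6, 0], [0, 0, 0]], [1, [0, -2.6, 0], [0, 0, 0]], [1, [0, -2.6, 0], [0, 0, 0]], [1, [0, -2.6, 0], [0, 0, 0]], [1, [0, -2.6, 0], [0, 0, 0]], [1, [0, -2.6, 0], [0, 0, 0]], [1, [0, -2.6, 0], [0, 0, 0]], [1, [0, -2.6, 0], [0, 0, 0]]]}}

```text
time: 12.7
tool_pos: [0.3996, -0.1531, 0.1255]
tcp_rot: [-0.0, -0.019, 1.0, -0.001]
ft_force: [0.9, 0.3, -5.1]
opening: 0.205
```

>>> {"op": "play_rows", "data": {"plan": [[1, [0, -2.5, 0], [0, 0, 0]], [1, [0, -1.7, 0], [0, 0, 0]], [1, [0, -1, 0], [0, 0, 0]], [1, [0, 0, 0], [0, 0, 0]], [1, [0, 0, 0], [0, 0, 0]]]}}

```text
time: 13.12
tool_pos: [0.3996, -0.2034, 0.1252]
tcp_rot: [-0.0, -0.019, 1.0, -0.0]
ft_force: [0.3, 0.0, -5.3]
opening: 0.205
```

```bash
python3 st.py
```

```text
t 13.1167 q [-0.47   0.208 -0.505  0.858 -0.001 -0.509] pos [ 0.3996 -0.2034  0.1252] yawx -177.8 z [-9.e-04 -2.e-04 -1.e+00] F [ 0.3  0.  -5.3] op 17.5
level fix deg [ 0.01 -0.05  0.  ]
```

>>> {"op": "play_rows", "data": {"plan": [[1, [0, -0.15, -1], [0, 0, 0]], [1, [0, 0, -1.5], [0, 0, 0]], [1, [0, 0, -1.5], [0, 0, 0]], [1, [0, 0, -1.2], [0, 0, 0]], [1, [0, 0, -0.6], [0, 0, 0]], [1, [0, 0, -0.3], [0, 0, 0]], [1, [0, 0, 0], [0, 0, 0]], [1, [0, 0, 0], [0, 0, 0]]]}}

```text
time: 13.78
tool_pos: [0.4002, -0.2047, 0.0648]
tcp_rot: [0.0, -0.02, 1.0, -0.001]
ft_force: [0.3, -0.4, -4.1]
opening: 0.209
```

```bash
python3 st.py
python3 - <<'E'
from fit import *
s=ctrl.state(); p=s['tool_pos']; c,sn=np.cos(.0393),np.sin(.0393)
out=[]
for n,cc,r in(("top",270,155),("scene",150,190)):
    im=save(n,f'pics/{n}5.png')[r:r+85,cc:cc+65]
    out.append(cv2.resize(im,None,fx=6,fy=6,interpolation=cv2.INTER_CUBIC)[:,:,::-1])
    dz=p[2]-.0595
    for l,q in dict(noseC=(.089,0,.03),noseL=(.089,.04,.03),noseR=(.089,-.04,.03),gripTop=(0,0,.092),soapFL=(.085,.032,.066),soapFR=(.085,-.032,.066)).items():
        print(n,l,((proj(n,[p[0]+c*q[0]-sn*q[1],p[1]+sn*q[0]+c*q[1],q[2]+dz])-[cc,r]+.42)*6).round(0)[0])
cv2.imwrite('pics/c8.png',np.hstack(out))
E
```

```text
t 13.7833 q [-0.472  0.278 -0.598  0.694 -0.001 -0.512] pos [ 0.4002 -0.2047  0.0648] yawx -177.7 z [ 3.0e-04 -1.3e-03 -1.0e+00] F [ 0.3 -0.4 -4.1] op 17.9
level fix deg [0.07 0.02 0.  ]
top noseC [224. 330.]
top noseL [153. 334.]
top noseR [295. 326.]
top gripTop [254. 487.]
top soapFL [176. 335.]
top soapFR [292. 329.]
scene noseC [215. 314.]
scene noseL [273. 253.]
scene noseR [154. 377.]
scene gripTop [ 48. 143.]
scene soapFL [244. 220.]
scene soapFR [146. 322.]
```

View pics/c8.png

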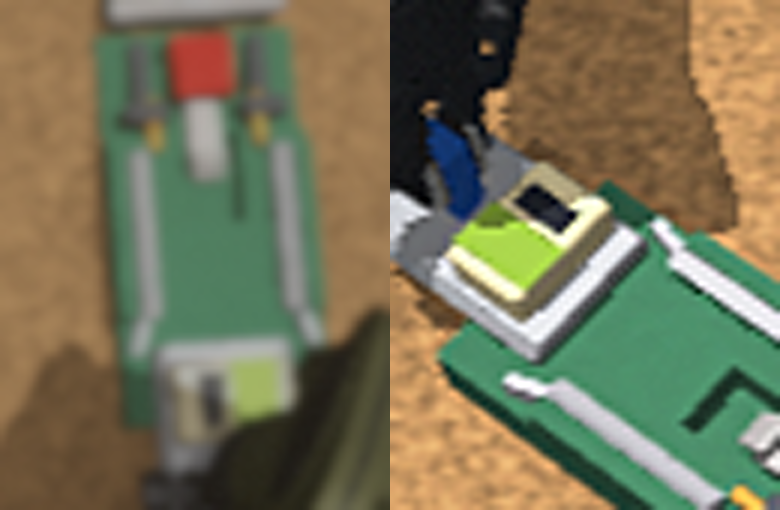

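Carrier is held level over the apron, nose about 18 mm before the mouth (the grip sits ~6 mm behind the TCP); cameras disagree by ±2 mm laterally, within the flares, so go in feeling forces.

>>> {"op": "play_rows", "data": {"plan": [[1, [0, 0, -0.2], [0, 0, 0]], [1, [0, 0, -0.2], [0, 0, 0]], [1, [0, 0, 0], [0, 0, 0]], [1, [0, 0, 0], [0, 0, 0]]]}}

```text
time: 14.22
tool_pos: [0.3996, -0.2049, 0.0604]
tcp_rot: [-0.0, -0.02, 1.0, -0.001]
ft_force: [0.3, -0.7, -4.3]
opening: 0.202
```

>>> {"op": "play_rows", "data": {"plan": [[1, [0.4, 0.016, -0.05], [0, 0, 0]], [1, [0.4, 0.016, 0], [0, 0, 0]], [1, [0.3, 0.012, 0], [0, 0, 0]], [1, [0.2, 0.008, 0], [0, 0, 0]], [1, [0, 0, 0], [0, 0, 0]]]}}

```text
time: 14.63
tool_pos: [0.4138, -0.2046, 0.06]
tcp_rot: [0.0, -0.02, 1.0, -0.001]
ft_force: [-0.6, -0.5, -5.1]
opening: 0.204
```

```bash
python3 st.py
python3 - <<'E'
from h import *
print(ctrl.state()['moment'])
E
```

```text
t 14.6333 q [-0.458  0.301 -0.578  0.69  -0.001 -0.498] pos [ 0.4138 -0.2046  0.06  ] yawx -177.71 z [ 6.0e-04 -1.5e-03 -1.0e+00] F [-0.6 -0.5 -5.1] op 17.4
level fix deg [0.09 0.04 0.  ]
[-0.04613446  0.13858054  0.00325583]
```

>>> {"op": "play_rows", "data": {"plan": [[1, [0.2, 0.008, -0.05], [0, 0, 0]], [1, [0.3, 0.012, 0], [0, 0, 0]], [1, [0.3, 0.012, 0], [0, 0, 0]], [1, [0, 0, 0], [0, 0, 0]]]}}

```text
time: 14.97
tool_pos: [0.4174, -0.2042, 0.0596]
tcp_rot: [-0.004, -0.02, 1.0, -0.001]
ft_force: [-10.3, -2.0, 6.5]
opening: 0.204
```

>>> {"op": "play_rows", "data": {"plan": [[1, [0.3, 0.012, 0], [0, 0, 0]], [1, [0.3, 0.012, 0], [0, 0, 0]], [1, [0, 0, 0], [0, 0, 0]]]}}

```text
time: 15.22
tool_pos: [0.4268, -0.2046, 0.0597]
tcp_rot: [-0.0, -0.019, 1.0, -0.001]
ft_force: [1.5, -2.4, -5.5]
opening: 0.207
```

```bash
python3 st.py
python3 - <<'E'
from h import *
print(ctrl.state()['moment'])
E
```

```text
t 15.2167 q [-0.445  0.319 -0.551  0.7   -0.003 -0.484] pos [ 0.4268 -0.2046  0.0597] yawx -177.79 z [-2.0e-04 -2.8e-03 -1.0e+00] F [ 1.5 -2.4 -5.5] op 17.7
level fix deg [ 0.16 -0.01  0.  ]
[-0.3450227   0.12793061 -0.12241821]
```

A brief 10 N bump and then free; check with a picture.

Run:
```python
from fit import *
out=[]
for n,cc,r,w in(("top",282,178,50),("scene",155,195,60)):
    im=save(n,f'pics/{n}6.png')[r:r+60,cc:cc+w]
    out.append(cv2.resize(im,None,fx=7,fy=7,interpolation=cv2.INTER_CUBIC)[:,:,::-1])
cv2.imwrite('pics/c9.png',np.hstack(out))
```

```text
(no output)
```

View pics/c9.png

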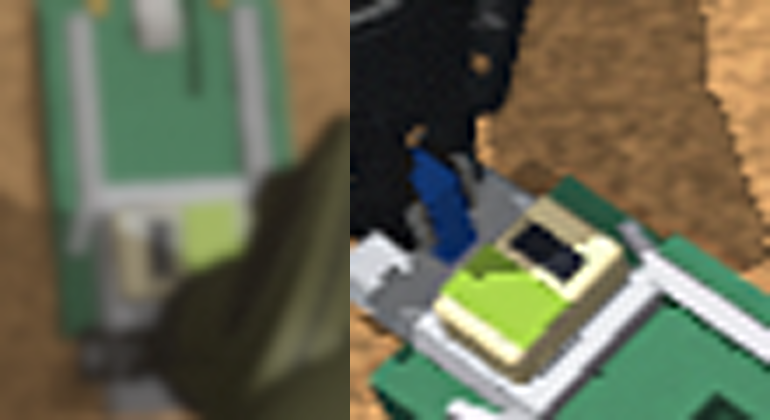

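>>> {"op": "play_rows", "data": {"plan": [[1, [0.3, -0.03, 0], [0, 0, 0]], [1, [0.3, 0, 0], [0, 0, 0]], [1, [0.3, 0.012, 0], [0, 0, 0]], [1, [0.3, 0.012, 0], [0, 0, 0]]]}}

```text
time: 15.65
tool_pos: [0.4394, -0.204, 0.0594]
tcp_rot: [-0.0, -0.02, 1.0, -0.001]
ft_force: [-0.6, -2.1, -3.0]
opening: 0.204
```

>>> {"op": "play_rows", "data": {"plan": [[1, [0.3, 0.012, 0], [0, 0, 0]], [1, [0.3, 0.012, 0], [0, 0, 0]], [1, [0.3, 0.012, 0], [0, 0, 0]], [1, [0.3, 0.012, 0], [0, 0, 0]]]}}

```text
time: 15.98
tool_pos: [0.4512, -0.2035, 0.0595]
tcp_rot: [-0.0, -0.02, 1.0, -0.001]
ft_force: [-1.5, -1.9, -2.5]
opening: 0.203
```

```bash
python3 st.py
python3 - <<'E'
from h import *
print(ctrl.state()['moment'])
E
```

```text
t 15.9833 q [-0.423  0.351 -0.5    0.72  -0.001 -0.462] pos [ 0.4512 -0.2035  0.0595] yawx -177.73 z [-2.0e-04 -1.5e-03 -1.0e+00] F [-1.5 -1.9 -2.5] op 17.3
level fix deg [ 0.08 -0.01  0.  ]
[-0.4871415   0.4134243  -0.05661858]
```

>>> {"op": "play_rows", "data": {"plan": [[1, [0.3, -0.03, 0], [0, 0, 0]], [1, [0.3, -0.01, 0], [0, 0, 0]], [1, [0.3, 0.012, 0], [0, 0, 0]], [1, [0.3, 0.012, 0], [0, 0, 0]], [1, [0.3, 0.012, 0], [0, 0, 0]], [1, [0.3, 0.012, 0], [0, 0, 0]]]}}

```text
time: 16.48
tool_pos: [0.4692, -0.2032, 0.0596]
tcp_rot: [-0.0, -0.02, 1.0, -0.001]
ft_force: [-0.9, 0.0, -0.0]
opening: 0.204
```

>>> {"op": "play_rows", "data": {"plan": [[1, [0.3, 0.012, 0], [0, 0, 0]], [1, [0.3, 0.012, 0], [0, 0, 0]], [1, [0.3, 0.012, 0], [0, 0, 0]], [1, [0.3, 0.012, 0], [0, 0, 0]]]}}

```text
time: 16.82
tool_pos: [0.4811, -0.2029, 0.0596]
tcp_rot: [-0.0, -0.02, 1.0, -0.001]
ft_force: [-0.9, 0.4, 1.7]
opening: 0.204
```

>>> {"op": "play_rows", "data": {"plan": [[1, [0.2, 0.008, 0.02], [0, 0, 0]], [1, [0.2, 0.008, 0], [0, 0, 0]], [1, [0.2, 0.008, 0], [0, 0, 0]], [1, [0.2, 0.008, 0], [0, 0, 0]]]}}

```text
time: 17.15
tool_pos: [0.4889, -0.2025, 0.0596]
tcp_rot: [-0.0, -0.02, 1.0, -0.001]
ft_force: [-0.8, -1.2, 1.0]
opening: 0.204
```

>>> {"op": "play_rows", "data": {"plan": [[1, [0.2, 0.008, 0], [0, 0, 0]], [1, [0.2, 0.008, 0], [0, 0, 0]], [1, [0.2, 0.008, 0], [0, 0, 0]], [1, [0.2, 0.008, 0], [0, 0, 0]]]}}

```text
time: 17.48
tool_pos: [0.497, -0.2022, 0.0596]
tcp_rot: [-0.0, -0.02, 1.0, -0.001]
ft_force: [-1.6, -0.7, 1.3]
opening: 0.209
```

>>> {"op": "play_rows", "data": {"plan": [[1, [0.2, 0.008, 0], [0, 0, 0]], [1, [0.2, 0.008, 0], [0, 0, 0]], [1, [0.2, 0.008, 0], [0, 0, 0]]]}}

```text
time: 17.73
tool_pos: [0.5024, -0.2019, 0.0596]
tcp_rot: [-0.001, -0.02, 1.0, -0.001]
ft_force: [-3.3, -0.7, 3.4]
opening: 0.204
```

>>> {"op": "play_rows", "data": {"plan": [[1, [0.2, 0.008, 0], [0, 0, 0]], [1, [0.2, 0.008, 0], [0, 0, 0]], [1, [0.2, 0.008, 0], [0, 0, 0]]]}}

```text
time: 17.98
tool_pos: [0.5091, -0.2017, 0.0597]
tcp_rot: [0.0, -0.02, 1.0, -0.0]
ft_force: [-1.0, 0.5, 0.2]
opening: 0.204
```

>>> {"op": "play_rows", "data": {"plan": [[1, [0.2, 0.008, 0], [0, 0, 0]], [1, [0.2, 0.008, 0], [0, 0, 0]], [1, [0.2, 0.008, 0], [0, 0, 0]]]}}

```text
time: 18.23
tool_pos: [0.5138, -0.2016, 0.0596]
tcp_rot: [-0.001, -0.02, 1.0, -0.001]
ft_force: [-5.8, -0.7, 5.6]
opening: 0.203
```

>>> {"op": "play_rows", "data": {"plan": [[1, [0.2, 0.008, 0], [0, 0, 0]], [1, [0.2, 0.008, 0], [0, 0, 0]], [1, [0, 0, 0], [0, 0, 0]]]}}

```text
time: 18.48
tool_pos: [0.5178, -0.2014, 0.0595]
tcp_rot: [-0.001, -0.02, 1.0, -0.001]
ft_force: [-4.4, -1.6, 5.0]
opening: 0.203
```

>>> {"op": "play_rows", "data": {"plan": [[1, [0.15, 0.006, 0], [0, 0, 0]], [1, [0.15, 0.006, 0], [0, 0, 0]], [1, [0, 0, 0], [0, 0, 0]]]}}

```text
time: 18.73
tool_pos: [0.5204, -0.2012, 0.0595]
tcp_rot: [-0.002, -0.02, 1.0, -0.001]
ft_force: [-5.7, -1.1, 4.8]
opening: 0.204
```

>>> {"op": "play_rows", "data": {"plan": [[1, [0.15, 0.006, 0], [0, 0, 0]], [1, [0.15, 0.006, 0], [0, 0, 0]], [1, [0, 0, 0], [0, 0, 0]]]}}

```text
time: 18.98
tool_pos: [0.5232, -0.2011, 0.0595]
tcp_rot: [-0.002, -0.02, 1.0, -0.001]
ft_force: [-5.0, -0.8, 4.5]
opening: 0.201
```

>>> {"op": "play_rows", "data": {"plan": [[1, [0.15, 0.006, 0], [0, 0, 0]], [1, [0, 0, 0], [0, 0, 0]]]}}

```text
time: 19.15
tool_pos: [0.5245, -0.201, 0.0595]
tcp_rot: [-0.002, -0.02, 1.0, -0.001]
ft_force: [-6.8, 0.1, 5.1]
opening: 0.204
```

>>> {"op": "play_rows", "data": {"plan": [[1, [0.15, 0.006, 0.01], [0, 0, 0]], [1, [0, 0, 0], [0, 0, 0]]]}}

```text
time: 19.32
tool_pos: [0.5258, -0.2009, 0.0595]
tcp_rot: [-0.002, -0.02, 1.0, -0.001]
ft_force: [-5.9, -0.2, 4.9]
opening: 0.203
```

>>> {"op": "play_rows", "data": {"plan": [[1, [0.15, 0.006, 0.01], [0, 0, 0]], [1, [0, 0, 0], [0, 0, 0]]]}}

```text
time: 19.48
tool_pos: [0.5271, -0.2008, 0.0595]
tcp_rot: [-0.002, -0.02, 1.0, -0.001]
ft_force: [-5.8, -0.3, 5.0]
opening: 0.206
```

>>> {"op": "play_rows", "data": {"plan": [[1, [0.15, 0.006, 0.01], [0, 0, 0]], [1, [0, 0, 0], [0, 0, 0]]]}}

```text
time: 19.65
tool_pos: [0.5283, -0.2008, 0.0594]
tcp_rot: [-0.003, -0.02, 1.0, -0.001]
ft_force: [-6.6, -1.4, 4.6]
opening: 0.201
```

>>> {"op": "play_rows", "data": {"plan": [[1, [0.15, 0.006, 0], [0, 0, 0]], [1, [0, 0, 0], [0, 0, 0]]]}}

```text
time: 19.82
tool_pos: [0.5294, -0.2007, 0.0594]
tcp_rot: [-0.003, -0.02, 1.0, -0.001]
ft_force: [-8.8, -0.6, 5.1]
opening: 0.202
```

>>> {"op": "play_rows", "data": {"plan": [[1, [0.15, 0.006, 0], [0, 0, 0]], [1, [0, 0, 0], [0, 0, 0]]]}}

```text
time: 19.98
tool_pos: [0.5294, -0.2007, 0.0594]
tcp_rot: [-0.004, -0.02, 1.0, -0.001]
ft_force: [-10.4, -1.2, 8.2]
opening: 0.202
```

>>> {"op": "play_rows", "data": {"plan": [[1, [0.1, 0.004, 0], [0, 0, 0]], [1, [0, 0, 0], [0, 0, 0]]]}}

```text
time: 20.15
tool_pos: [0.5293, -0.2008, 0.0594]
tcp_rot: [-0.005, -0.02, 1.0, -0.001]
ft_force: [-13.0, -1.3, 8.8]
opening: 0.207
```

>>> {"op": "play_rows", "data": {"plan": [[1, [0.1, 0.004, 0], [0, 0, 0]], [1, [0, 0, 0], [0, 0, 0]]]}}

```text
time: 20.32
tool_pos: [0.5294, -0.2008, 0.0594]
tcp_rot: [-0.006, -0.019, 1.0, -0.001]
ft_force: [-16.6, -2.8, 11.3]
opening: 0.208
```

```bash
cat > pad.py <<'E'
from h import *
import sys
save("scene",'pics/'+sys.argv[1]+'.png')
def cen(f):
    im=cv2.imread(f'pics/{f}.png')[245:290,200:260]; m=cv2.inRange(cv2.cvtColor(im,cv2.COLOR_BGR2HSV),(0,150,60),(8,255,255)); ys,xs=np.nonzero(m); return len(xs),xs.mean()+200,ys.mean()+245,ys.min()+245,ys.max()+245
for f in('scene0','scene5','scene6',sys.argv[1]): print(f,cen(f))
E
python3 pad.py scene7
```

```text
scene0 (205, np.float64(228.57073170731707), np.float64(272.98536585365855), np.int64(264), np.int64(282))
scene5 (205, np.float64(228.56585365853658), np.float64(272.9756097560976), np.int64(264), np.int64(282))
scene6 (205, np.float64(228.55121951219513), np.float64(272.9707317073171), np.int64(264), np.int64(282))
scene7 (206, np.float64(228.51941747572815), np.float64(272.9757281553398), np.int64(264), np.int64(282))
```

>>> {"op": "play_rows", "data": {"plan": [[1, [-0.2, -0.008, 0.02], [0, 0, 0]], [1, [-0.2, -0.008, 0.02], [0, 0, 0]], [1, [0, 0, 0], [0, 0, 0]]]}}

```text
time: 20.62
tool_pos: [0.5288, -0.2007, 0.0594]
tcp_rot: [-0.003, -0.02, 1.0, -0.001]
ft_force: [-6.0, -1.9, 2.6]
opening: 0.204
```

```bash
python3 pad.py scene8;python3 st.py
```

```text
scene0 (205, np.float64(228.57073170731707), np.float64(272.98536585365855), np.int64(264), np.int64(282))
scene5 (205, np.float64(228.56585365853658), np.float64(272.9756097560976), np.int64(264), np.int64(282))
scene6 (205, np.float64(228.55121951219513), np.float64(272.9707317073171), np.int64(264), np.int64(282))
scene8 (204, np.float64(228.60294117647058), np.float64(272.97058823529414), np.int64(264), np.int64(282))
t 20.6667 q [-0.361  0.456 -0.319  0.801 -0.003 -0.4  ] pos [ 0.5288 -0.2007  0.0594] yawx -177.75 z [-0.0061 -0.0013 -1.    ] F [-7.1 -0.2  2.6] op 17.8
level fix deg [ 0.07 -0.35  0.  ]
```

>>> {"op": "play_rows", "data": {"plan": [[1, [-0.15, -0.006, 0], [0, 0, 0]], [1, [0, 0, 0], [0, 0, 0]]]}}

```text
time: 20.83
tool_pos: [0.528, -0.2008, 0.0595]
tcp_rot: [-0.002, -0.02, 1.0, -0.001]
ft_force: [-5.5, -1.0, 0.4]
opening: 0.204
```

>>> {"op": "play_rows", "data": {"plan": [[1, [-0.15, -0.006, 0], [0, 0, 0]], [1, [0, 0, 0], [0, 0, 0]]]}}

```text
time: 21.0
tool_pos: [0.5269, -0.2008, 0.0595]
tcp_rot: [-0.002, -0.02, 1.0, -0.0]
ft_force: [-5.0, -1.1, 0.2]
opening: 0.205
```

>>> {"op": "play_rows", "data": {"plan": [[1, [-0.15, -0.006, 0], [0, 0, 0]], [1, [0, 0, 0], [0, 0, 0]]]}}

```text
time: 21.17
tool_pos: [0.5266, -0.2008, 0.0596]
tcp_rot: [-0.001, -0.02, 1.0, -0.0]
ft_force: [-4.1, 0.3, -3.9]
opening: 0.205
```

>>> {"op": "play_rows", "data": {"plan": [[1, [-0.1, -0.004, 0], [0, 0, 0]], [1, [0, 0, 0], [0, 0, 0]], [3, [0, 0, 0], [0, 0, 0]], [4, [0, 0, 0], [0, 0, 0]], [4, [0, 0, 0], [0, 0, 0]], [4, [0, 0, 0], [0, 0, 0]]]}}

```text
time: 21.67
tool_pos: [0.5279, -0.2013, 0.0613]
tcp_rot: [0.001, -0.02, 1.0, -0.001]
ft_force: [-0.2, -0.8, 0.3]
opening: 0.471
```

>>> {"op": "play_rows", "data": {"plan": [[4, [0, 0, 0.5], [0, 0, 0]], [4, [0, 0, 1], [0, 0, 0]], [4, [0, 0, 2], [0, 0, 0]], [4, [0, 0, 3], [0, 0, 0]], [4, [-1, 0, 3], [0, 0, 0]], [4, [-3, 0, 2], [0, 0, 0]], [4, [-3, 0, 0], [0, 0, 0]], [4, [-3, 0, 0], [0, 0, 0]], [4, [-3, 0, 0], [0, 0, 0]], [4, [0, 0, 0], [0, 0, 0]]]}}

```text
time: 22.5
tool_pos: [0.3902, -0.1996, 0.176]
tcp_rot: [-0.002, -0.019, 1.0, 0.0]
ft_force: [-0.5, 0.4, -1.0]
opening: 0.469
```

```bash
python3 pad.py scene9; python3 st.py
python3 - <<'E'
from fit import *
im=cv2.imread('pics/scene9.png'); save("top","pics/top9.png")
cv2.imwrite('pics/c10.png',cv2.resize(im[110:300,140:350],None,fx=3,fy=3,interpolation=cv2.INTER_CUBIC))
t=.0397
for x in(-.034,-.025,-.016): print(x,proj("scene",[.5446+x,-.2000+t*x,.092]),(proj("scene",[.5446+x,-.2,.092])[0]-[140,110])*3)
E
```

```text
scene0 (205, np.float64(228.57073170731707), np.float64(272.98536585365855), np.int64(264), np.int64(282))
scene5 (205, np.float64(228.56585365853658), np.float64(272.9756097560976), np.int64(264), np.int64(282))
scene6 (205, np.float64(228.55121951219513), np.float64(272.9707317073171), np.int64(264), np.int64(282))
scene9 (202, np.float64(228.53465346534654), np.float64(272.9059405940594), np.int64(264), np.int64(282))
t 22.55 q [-0.47   0.152 -0.429  0.99  -0.001 -0.508] pos [ 0.3936 -0.2005  0.1763] yawx -177.84 z [-8.e-04 -9.e-04 -1.e+00] F [ 0.7 -0.4  0. ] op 40.0
level fix deg [ 0.05 -0.04  0.  ]
-0.034 [[187.86352201 236.08748216]] [144.69250156 377.19780925]
-0.025 [[190.43314013 237.90774501]] [152.10891455 382.93521719]
-0.016 [[193.01963579 239.73996356]] [159.57648377 388.71220008]
```

View pics/c10.png

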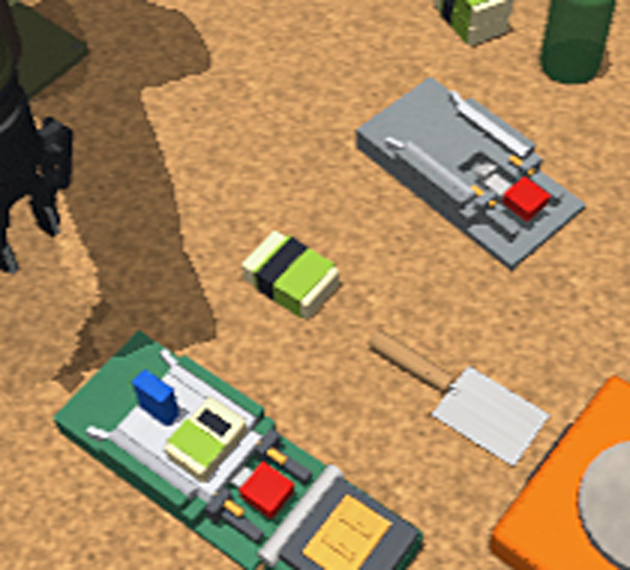

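The carrier sits level and home in the press: its grip top is at crop (154,382), where the fit puts x ≈ -0.025. Both red pads are up and the hand is clear.

```bash
python3 -c "
from workcell import close_job
print(close_job())"
```

```text
the job is handed in; nothing more can be done
None
```

The carrier is in the green press and looks latched, and I handed the job in at about 22.6 s of the 67 s allowed. I pressed the cradle catch with shut fingers (about 4 N). I then gripped the sprung carrier, slid it out, carried it over level and slid it into the press up to its stop. After that I eased back, let go and moved clear.

**Last checks that agreed**
- **Catch:** the press's red pad is at its "up" pixel position, to within 0.1 px.
- **Latch:** when I drew back, the hand stopped about 3 mm short of the stop instead of being pushed out the full pin travel.
- **Position:** the grip appears at about -0.025 m in the press frame (allowed -0.049 to -0.0185 m), with the carrier level.
- **Surroundings:** the cradle's catch is up and the bystanders in the final view look unmoved. The amber bottle, the beaker and most of the stack on the left were outside that view, so I did not check them at the end. The hand's force reads about zero.

**What disagreed or went wrong**
- **Wrist limit:** the last joint reached its limit on the way to the cradle pad, so I finished with the gripper turned half round.
- **Spring-out:** the carrier came back about 25 mm, not the stated 14 mm.
- **Sideways fit:** the two cameras differed by a few mm on the press's sideways position, so I used the measured forces to centre the carrier.
- **Forces:** there was a brief bump of about 10 N at the mouth of the press. The highest push I read was about 17 N at the end stop, both below the 20 N limit.

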